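# Stop the still-life board rocking

### The arm

A 6-joint arm with a two-finger parallel gripper is mounted at the origin on the work surface. World frame = base frame: x ahead of the robot, y to its left, z up, the work surface at z = 0. Lengths are in m, angles in rad, forces in N, time in s.
With the tool pointing down it reaches from about 0.375 to 0.925 m from the base axis. Payload 5.7 kg.
Tool frame: the origin (TCP) lies between the finger pads; the fingertips stand 19 mm ahead of it and the grasp point (between the pads) is the TCP; z points along the fingers, y is the direction in which the jaws open and shut (so a half turn about z gives the same grasp; the last joint's range is limited). The gripper opens to 88 mm and grips with 3 to 60 N. Pads are 20 mm wide; open, the fingers measure 115 mm over their backs; the gripper's body (75 mm by 178 mm) begins 61 mm behind the grasp point.
Start: joints at [-0.115, 0.359, 1.51, -0, 1.272, -0.115], TCP at [0.6, -0, 0.242] pointing down, gripper open.
Joint ranges: [-2.97, 2.97], [-1.01, 2.36], [0.21, 2.38], [-0.96, 4.11], [0.2, 2.71], [-2.98, 2.98]. Speed limits (rad/s): [2.39, 2.39, 3.14, 3.14, 3.14, 3.14].

### API

Orientations are given as a rotation vector (axis times angle).
In Python, from plant import r gives the robot as it stands.
- The arm moves only by the shell command python3 -m pendant 'ROWS' [FORCE]. ROWS is JSON, a list of rows, each a list of 3 entries, a list of its own where there are three numbers: the shift along the tool's x, y, z in m, then the turn about the tool's z in rad, then the finger opening in m, from 0 to 0.0878. A call has 1 to 20 rows; each row shifts and turns the commanded pose from where the row before left it, along the tool's axes as they then stand; what a row does not reach is not made up. A row lasts 1/8 s, in which the tool goes at most 62.5 mm and 10.7 degrees, less where a joint would pass 70% of its speed; a pose out of reach is approached as far as the arm can. A call is refused whole if a number of a shift passes 0.0625 or a number of a turn 0.188, either way. A call with a gripper value outside its range is refused whole. The fingers move at their own pace and stop on an object; FORCE is the grip in N (left out, the last holds). Time passes only in rows, so rows that do not move let the fingers close. It gives the time, the measured TCP pose, the force and the opening at its end, in the units of the state.
- r.read_state(): the state, without advancing time (a new reading comes with each control period).
- r.snapshot(name): name is "scene" or "side" or "wrist"; returns a dict with "pixels" (480x640x3 uint8, red, green, blue), "camera_matrix" (3x3 intrinsics, pixels), "position" and "orientation" of the camera in the world. Camera axes: x right, y down, z forward; pixel columns grow to the right and rows downward; lengths in m; the calibration is good to about 2 mm. The wrist camera is an equidistant fisheye: a pixel r from the principal point sees the ray r / f radians off the axis. A picture is of the moment at which its call begins. There is no depth.
- r.job_done(): hands the job in, once; it reports no verdict.
The state is a dict: "t": time; "joint_positions": joint angles; "joint_vel": joint speeds; "joint_efforts": joint torques, N m; "position": TCP position; "orientation": TCP orientation; "contact_force": force on the tool from outside, world axes, zero at the start; "moment": the same for the moment, N m; "grip_width": finger opening in m.
Only numpy, scipy, OpenCV 4.12 (cv2) and the standard library are available. Lean on these libraries where they do the work, as an engineer would, in place of code of your own. Each camera call takes 0.05 s, during which the arm holds its last target. There are 200 camera calls.

### The job

The little still-life board rocks on one of its corners. Press down on its corners with a fingertip, one after another, until you find the one that gives, then press the orange shim tab beside that corner down flat so that the corner is supported. Leave the other three tabs up, lift nothing, and do not disturb the pot on the board or the things around it.

Things in the scene. Friction and masses are not known exactly. Their poses are not given: they have to be found in the camera images.
- stand: Dark steel base plate, 180 (x) x 344 (y) x 6 mm, fixed to the table; origin at the centre of its underside. It carries a rubber-topped post under the board's middle and under each corner a foot that its shim can raise. At yaw 0 its x points away from the robot and its y to the left.
- board: Paint-stained wooden still-life board, 160 (x) x 200 (y) x 16 mm, about 0.45 kg, lying loose and level on the stand, top 50 mm above the table; origin at the centre of its underside, axes as the stand's. Three corners are firm. Under one the foot is 6 mm too short: pushed with 1 N or so that corner goes down about 6 mm and, let go, comes back. From above all look alike.
- corner_a (a point): Centre of the 20 mm blue dot on top of the board at its near (robot-side) left corner (at board x -60, y 80 mm): the place to press the corner.
- corner_b (a point): Centre of the 20 mm blue dot on top of the board at its far left corner (at board x 60, y 80 mm): the place to press the corner.
- corner_c (a point): Centre of the 20 mm blue dot on top of the board at its near right corner (at board x -60, y -80 mm): the place to press the corner.
- corner_d (a point): Centre of the 20 mm blue dot on top of the board at its far right corner (at board x 60, y -80 mm): the place to press the corner.
- tab_a (a point): Press point on the upper face of the orange tab of the shim at the near (robot-side) left corner; the tab is 22 mm wide (x), sticks out sideways beyond the board's left edge and reaches 10 mm further out than this point. Up, this point is about 42 mm above the table; pressed flat it is 24 mm above it and up to 5 mm further out (at stand x -62, y 160 mm).
- tab_b (a point): Press point on the upper face of the orange tab of the shim at the far left corner; the tab is 22 mm wide (x), sticks out sideways beyond the board's left edge and reaches 10 mm further out than this point. Up, this point is about 42 mm above the table; pressed flat it is 24 mm above it and up to 5 mm further out (at stand x 62, y 160 mm).
- tab_c (a point): Press point on the upper face of the orange tab of the shim at the near right corner; the tab is 22 mm wide (x), sticks out sideways beyond the board's right edge and reaches 10 mm further out than this point. Up, this point is about 42 mm above the table; pressed flat it is 24 mm above it and up to 5 mm further out (at stand x -62, y -160 mm).
- tab_d (a point): Press point on the upper face of the orange tab of the shim at the far right corner; the tab is 22 mm wide (x), sticks out sideways beyond the board's right edge and reaches 10 mm further out than this point. Up, this point is about 42 mm above the table; pressed flat it is 24 mm above it and up to 5 mm further out (at stand x 62, y -160 mm).
- shim_a (a joint): Angle of the near (robot-side) left shim, a small rocker on a stiff hinge: 0 = orange tab standing up at 24 degrees, 0.42 rad = tab pressed flat (level) against its stop, its inner end having raised that corner's foot by 6 mm. It takes 6 to 7 N down on the press point and stays where it is left (over 10 N on the corner may push it back). At a firm corner it would lift the board.
- shim_b (a joint): Angle of the far left shim, a small rocker on a stiff hinge: 0 = orange tab standing up at 24 degrees, 0.42 rad = tab pressed flat (level) against its stop, its inner end having raised that corner's foot by 6 mm. It takes 6 to 7 N down on the press point and stays where it is left (over 10 N on the corner may push it back). At a firm corner it would lift the board.
- shim_c (a joint): Angle of the near right shim, a small rocker on a stiff hinge: 0 = orange tab standing up at 24 degrees, 0.42 rad = tab pressed flat (level) against its stop, its inner end having raised that corner's foot by 6 mm. It takes 6 to 7 N down on the press point and stays where it is left (over 10 N on the corner may push it back). At a firm corner it would lift the board.
- shim_d (a joint): Angle of the far right shim, a small rocker on a stiff hinge: 0 = orange tab standing up at 24 degrees, 0.42 rad = tab pressed flat (level) against its stop, its inner end having raised that corner's foot by 6 mm. It takes 6 to 7 N down on the press point and stays where it is left (over 10 N on the corner may push it back). At a firm corner it would lift the board.
- pot: Small blue ceramic pot, 54 mm across, 52 mm tall, standing loose on the middle of the board; origin at the centre of its underside. Leave it standing there.
- jar: Glass jar with red lid, 56 mm across, 80 mm tall, on the table left of the stand; origin at the centre of its underside. Leave alone.
- eraser: Green eraser block 55 x 25 x 14 mm on the table beyond the stand; origin at the centre of its underside. Leave alone.
- knife: Painting spatula, 180 mm long, lying on the table right of the stand. Leave alone.
There are look-alikes about, which are no part of the job. There is more than one size of the pot; the one meant has the size given above.

How it is judged:
By the outcome, as a careful person would: the job done as asked, in the order asked, and still so for the second after the job is handed in, with the robot touching nothing.
It also fails if it takes over 48 s, if anything falls off the work surface, if the arm or the gripper's body presses on something with over 40 N, if the wrist force passes 120 N, or if a joint passes its speed limit or range.

## Working session

There is one attempt and no reset: what is moved stays moved. The work goes in short steps, Python scripts to look and compute and a shell command to move; the robot and the scene stay as the last step left them, time stands still between calls to the robot, and variables do not carry over. Pictures are saved under pics/ and viewed, about 8 in all and at most 12, crops included, and the job is handed in when it is done.

```bash
mkdir -p pics
cat > h.py <<'E'
import numpy as np,cv2,pickle
from plant import r
def snap(n,f):
    s=r.snapshot(n); cv2.imwrite(f'pics/{f}.png',s['pixels'][:,:,::-1]); pickle.dump(s,open(f'pics/{f}.pkl','wb')); return s
E
python3 - <<'E'
from h import *
for n in('scene','wrist'):
    s=snap(n,n+'0'); print(n,s['camera_matrix'],s['position'],s['orientation'])
print(r.read_state())
E
```

```text
scene [[507.26928068   0.         324.20613679]
 [  0.         507.26928068 244.77581984]
 [  0.           0.           1.        ]] [ 0.85895726 -0.39806324  0.70952374] [-2.34608542 -0.71716735  0.24046876]
wrist [[371.64829954   0.         321.80838841]
 [  0.         371.64829954 238.12073232]
 [  0.           0.           1.        ]] [0.5997118  0.06882557 0.38364115] [ 2.88775325e+00  7.91393732e-04 -3.76365840e-03]
{'t': 0.1, 'joint_positions': array([-1.15111184e-01,  3.59450332e-01,  1.51133163e+00,  1.34861879e-05,
        1.27253204e+00, -1.15103047e-01]), 'joint_vel': array([-0.00042713, -0.00017156, -0.00188077, -0.00190687, -0.00212527,
        0.00046402]), 'joint_efforts': array([-1.00573943e-03, -5.16363215e+01, -2.71407151e+01,  6.75204420e-02,
        2.75516213e-02, -3.27900011e-05]), 'position': array([5.99390316e-01, 6.08173500e-05, 2.40880488e-01]), 'orientation': array([-2.22049512e+00, -2.22046822e+00,  1.66310837e-03]), 'contact_force': array([-0.94912063,  0.01067211,  0.7912509 ]), 'moment': array([ 0.01780639, -0.00578534, -0.01556439]), 'grip_width': 0.08765204993799369}
```

View pics/scene0.png

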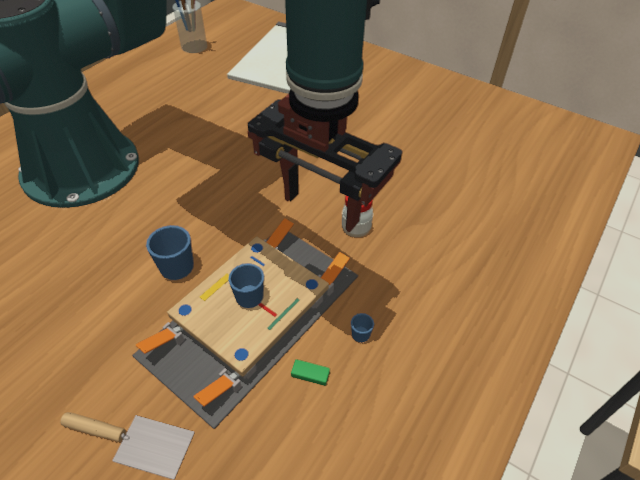

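View pics/wrist0.png

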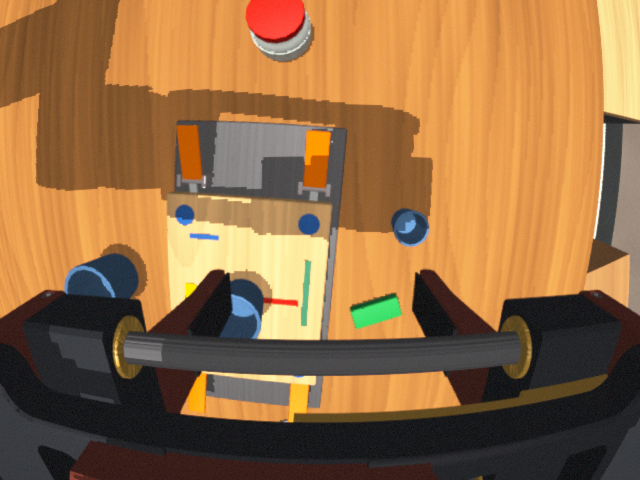

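The scene shows the board with dots a(257,248), b(312,285), c(185,310) and d(242,355), and tabs a(281,233), b(336,267), c(158,341) and d(215,389). There are three pots, at (247,285), (172,250) and (362,327); the one standing on the board fits the description. The wrist view agrees, with dots at (185,214) and (309,224). Next I'll locate the dots.

```bash
cat >> h.py <<'E'
from scipy.spatial.transform import Rotation as R
def ray(s,u,v,z,fish=False):
    K=s['camera_matrix']; a=np.array([(u-K[0,2])/K[0,0],(v-K[1,2])/K[1,1]])
    if fish:
        t=np.hypot(*a); d=np.r_[a/t*np.sin(t),np.cos(t)]
    else: d=np.r_[a,1]
    d=R.from_rotvec(s['orientation']).as_matrix()@d; p=s['position']
    return p+d*(z-p[2])/d[2]
def dot(s,u,v,w=14):
    b=s['pixels'][v-w:v+w+1,u-w:u+w+1].astype(int)
    m=((b[...,2]>b[...,0]+25)&(b[...,2]>b[...,1]+10)).astype(np.uint8)
    n,l,st,c=cv2.connectedComponentsWithStats(m); i=1+np.argmax(st[1:,4]); return c[i]+[u-w,v-w],st[i,4]
E
python3 - <<'E'
from h import *
s=pickle.load(open('pics/scene0.pkl','rb')); w=pickle.load(open('pics/wrist0.pkl','rb'))
P=[]
for n,u,v in[('a',257,248),('b',312,285),('c',185,310),('d',242,355)]:
    c,a=dot(s,u,v,12); p=ray(s,*c,.05); P.append(p[:2]); print(n,c,a,p.round(4))
for n,u,v in[('a',185,214),('b',309,224)]:
    c,a=dot(w,u,v); print('w',n,c,a,ray(w,*c,.05,True).round(4))
P=np.array(P);Q=np.array([[-.06,.08],[.06,.08],[-.06,-.08],[.06,-.08]])
cP=P.mean(0); H=Q.T@(P-cP); yaw=np.arctan2(H[0,1]-H[1,0],H[0,0]+H[1,1])
M=np.array([[np.cos(yaw),-np.sin(yaw)],[np.sin(yaw),np.cos(yaw)]])
print('ctr',cP,'yaw',yaw,'res',(P-cP-Q@M.T).round(4).tolist())
print('tabs',(cP+np.array([[-.062,.16],[.062,.16],[-.062,-.16],[.062,-.16]])@M.T).round(4))
for n,u,v in[('a',281,233),('b',336,267),('c',158,341),('d',215,389)]: print('tabimg',n,ray(s,u,v,.042).round(4))
for n,u,v in[('a',190,153),('b',317,160)]: print('tabw',n,ray(w,u,v,.042,True).round(4))
E
```

```text
a [256.26760563 247.66197183] 71 [0.4674 0.0032 0.05  ]
b [311.31325301 283.96385542] 83 [ 0.5871 -0.0065  0.05  ]
c [184.41 309.58] 100 [ 0.4542 -0.1557  0.05  ]
d [240.94262295 354.06557377] 122 [ 0.5739 -0.1656  0.05  ]
w a [184.28919861 214.62369338] 287 [0.4671 0.0054 0.05  ]
w b [308.57440476 223.86607143] 336 [ 0.5867 -0.0042  0.05  ]
ctr [ 0.52064749 -0.08115397] yaw -0.08217126418516717 res [[-0.0001, -0.0003], [0.0001, -0.0002], [-0.0001, 0.0003], [0.0001, 0.0002]]
tabs [[ 0.472   0.0834]
 [ 0.5956  0.0732]
 [ 0.4457 -0.2355]
 [ 0.5693 -0.2457]]
tabimg a [0.4773 0.0589 0.042 ]
tabimg b [0.598 0.05  0.042]
tabimg c [ 0.4557 -0.2148  0.042 ]
tabimg d [ 0.5752 -0.2243  0.042 ]
tabw a [0.4734 0.0637 0.042 ]
tabw b [0.5944 0.0539 0.042 ]
```

```bash
python3 -m pendant '[[[-0.005,-0.012,0.03],0,0],[[0,0,0.03],0.08,0],[[0,0,0.03],0,0],[[0,0,0.03],0,0],[[0,0,0.03],0,0],[[0,0,0],0,0],[[0,0,0],0,0],[[0,0,0],0,0]]' 20
python3 - <<'E'
from h import *
s=r.read_state(); print(s['orientation'],s['contact_force'],s['grip_width'])
snap('wrist','w1')
E
```

```text
t: 1.1
position: [0.589, -0.0051, 0.093]
orientation: [2.307, 2.13, 0.002]
contact_force: [-0.3, -0.4, 0.6]
grip_width: 0.0115
[2.30713333 2.12967321 0.00238234] [-0.26960631 -0.38439417  0.58800434] 0.01154517870389548
```

View pics/w1.png

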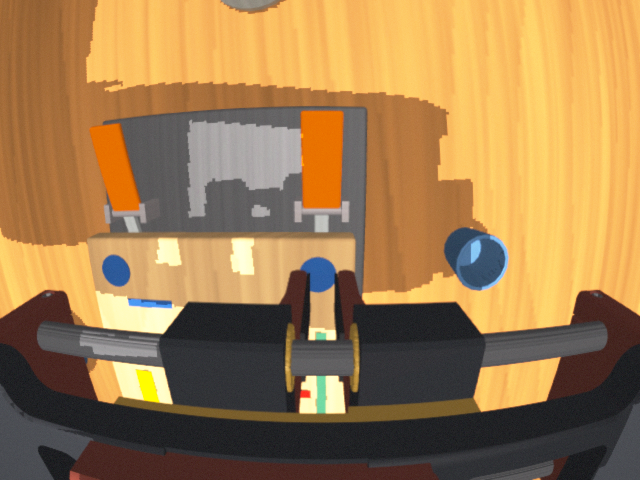

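The closed fingers are above dot b (318,274), aligned with the stand. Tabs a(117,168) and b(322,160) stand up. Now I'll press corner b gently.

```bash
python3 -m pendant '[[[0,0,0.02],0,0],[[0,0,0.002],0,0],[[0,0,0],0,0],[[0,0,0],0,0]]'; python3 -m pendant '[[[0,0,0.002],0,0],[[0,0,0],0,0],[[0,0,0],0,0]]'
```

```text
t: 1.65
position: [0.5885, -0.005, 0.0704]
orientation: [2.308, 2.13, 0.001]
contact_force: [0.8, 0.2, 0.6]
grip_width: 0.0006
t: 2.02
position: [0.5884, -0.005, 0.0679]
orientation: [2.308, 2.13, 0.001]
contact_force: [1.3, 0.8, 1.9]
grip_width: 0.0
```

```bash
python3 -m pendant '[[[0,0,0.002],0,0],[[0,0,0],0,0],[[0,0,0],0,0]]'; python3 -m pendant '[[[0,0,0.001],0,0],[[0,0,0],0,0],[[0,0,0],0,0]]'
```

```text
t: 2.4
position: [0.588, -0.005, 0.0656]
orientation: [-2.308, -2.131, 0.0]
contact_force: [0.9, -0.5, 0.7]
grip_width: 0.0005
t: 2.78
position: [0.588, -0.005, 0.0646]
orientation: [-2.308, -2.131, 0.0]
contact_force: [1.5, 0.5, 0.6]
grip_width: 0.0003
```

```bash
python3 -m pendant '[[[0,0,0.002],0,0],[[0,0,0],0,0],[[0,0,0],0,0]]'; python3 -m pendant '[[[0,0,0.001],0,0],[[0,0,0],0,0],[[0,0,0],0,0]]'
python3 - <<'E'
from h import *
s=snap('scene','s1')['pixels'][200:440,120:400,::-1]; w=r.snapshot('wrist')['pixels'][80:320,60:400,::-1]
cv2.imwrite('pics/c1.png',cv2.resize(s,None,fx=2.5,fy=2.5,interpolation=2))
E
```

```text
t: 3.15
position: [0.5883, -0.005, 0.0639]
orientation: [2.308, 2.13, 0.001]
contact_force: [-2.0, 0.5, 12.9]
grip_width: 0.0004
t: 3.52
position: [0.5884, -0.005, 0.0637]
orientation: [2.308, 2.13, 0.001]
contact_force: [-3.0, 0.8, 20.0]
grip_width: 0.0009
```

View pics/c1.png

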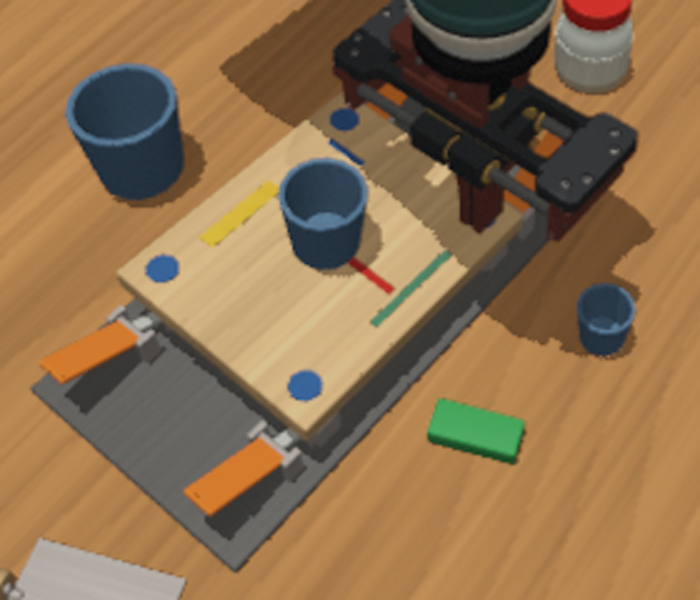

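The force is near zero until TCP z is about 0.064, then rises hard. Either b gave about 5 mm or there is a z bias, so I'll compare with corner a.

```bash
python3 -m pendant '[[[0,0,-0.022],0,0],[[0,-0.06,-0.01],0,0],[[0,-0.06,0],0,0],[[0,0,0.01],0,0],[[0,0,0.015],0,0],[[0,0,0],0,0],[[0,0,0],0,0]]'; python3 -m pendant '[[[0,0,0.003],0,0],[[0,0,0],0,0],[[0,0,0],0,0]]'
```

```text
t: 4.5
position: [0.4685, 0.0046, 0.0692]
orientation: [-2.308, -2.13, 0.001]
contact_force: [-4.6, 0.8, 15.2]
grip_width: 0.0004
t: 4.88
position: [0.469, 0.005, 0.0687]
orientation: [2.309, 2.13, 0.002]
contact_force: [-11.1, 3.2, 49.2]
grip_width: 0.0001
```

Corner a is hard at 0.069 while b went to 0.064, so b is the one that gives. I'll lift and move above tab b, at stand Δ(+0.122, +0.080) from here.

```bash
python3 -m pendant '[[[0,0,-0.035],0,0],[[0.02,0.06,-0.005],0,0],[[0.03,0.061,0],0,0],[[0.03,0,0],0,0],[[0,0,0],0,0],[[0,0,0],0,0],[[0,0,0],0,0]]'
python3 - <<'E'
from h import *
snap('wrist','w2')
E
```

```text
t: 5.75
position: [0.5888, 0.0715, 0.1054]
orientation: [-2.309, -2.13, 0.001]
contact_force: [0.9, -0.1, -0.4]
grip_width: 0.0006
```

View pics/w2.png

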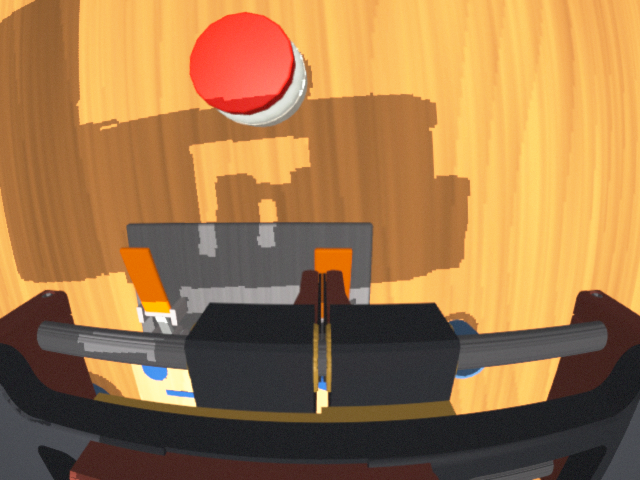

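Tab b (333,255) is about 6 mm to the +x side of the fingers (322); the jar (245,65) is well clear. I'll correct for that and press.

```bash
python3 -m pendant '[[[0.001,0.006,0.02],0,0],[[0,0,0.015],0,0],[[0,0,0.005],0,0],[[0,0,0.005],0,0],[[0,0,0.005],0,0],[[0,0,0.004],0,0],[[0,0,0],0,0],[[0,0,0],0,0]]'; python3 -m pendant '[[[0,0,0.003],0,0],[[0,0,0.002],0,0],[[0,0,0],0,0],[[0,0,0],0,0]]'; python3 -m pendant '[[[0,0,0.002],0,0],[[0,0,0],0,0],[[0,0,0],0,0]]'
```

```text
t: 6.8
position: [0.5954, 0.073, 0.0515]
orientation: [-2.308, -2.131, 0.0]
contact_force: [-0.5, 0.6, 1.1]
grip_width: 0.0005
t: 7.3
position: [0.5955, 0.073, 0.0466]
orientation: [-2.308, -2.131, -0.0]
contact_force: [-0.1, 2.2, 2.1]
grip_width: 0.0002
t: 7.68
position: [0.5955, 0.073, 0.0446]
orientation: [2.309, 2.131, 0.0]
contact_force: [-0.3, 3.0, 4.2]
grip_width: 0.0002
```

```bash
python3 -m pendant '[[[0,0,0.0015],0,0],[[0,0,0],0,0],[[0,0,0],0,0]]'; python3 -m pendant '[[[0,0,0.001],0,0],[[0,0,0],0,0],[[0,0,0],0,0]]'
```

```text
t: 8.05
position: [0.5955, 0.0731, 0.0432]
orientation: [-2.309, -2.131, -0.001]
contact_force: [-0.6, 3.1, 5.8]
grip_width: 0.0003
t: 8.43
position: [0.5956, 0.0731, 0.043]
orientation: [2.308, 2.131, 0.001]
contact_force: [-1.1, 3.5, 12.9]
grip_width: 0.0002
```

It reached the stop at 0.043. I'll press slightly firmer, then lift and look.

```bash
python3 -m pendant '[[[0,0,0.0007],0,0],[[0,0,0],0,0],[[0,0,0],0,0]]'; python3 -m pendant '[[[0,0,-0.03],0,0],[[0,0,-0.05],0,0],[[0,0,-0.06],0,0],[[0,0.0,-0.06],0,0],[[0,0,0],0,0],[[0,0,0],0,0]]'
python3 - <<'E'
from h import *
snap('wrist','w3')
s=snap('scene','s3')['pixels'][200:440,120:400,::-1]
cv2.imwrite('pics/c3.png',cv2.resize(s,None,fx=2.5,fy=2.5,interpolation=2))
E
```

```text
t: 8.8
position: [0.5957, 0.0731, 0.0429]
orientation: [2.308, 2.131, 0.001]
contact_force: [-3.3, 2.9, 17.0]
grip_width: 0.0004
t: 9.55
position: [0.5947, 0.0723, 0.2405]
orientation: [-2.309, -2.13, 0.002]
contact_force: [-0.2, 0.7, -0.6]
grip_width: 0.0004
```

View pics/c3.png

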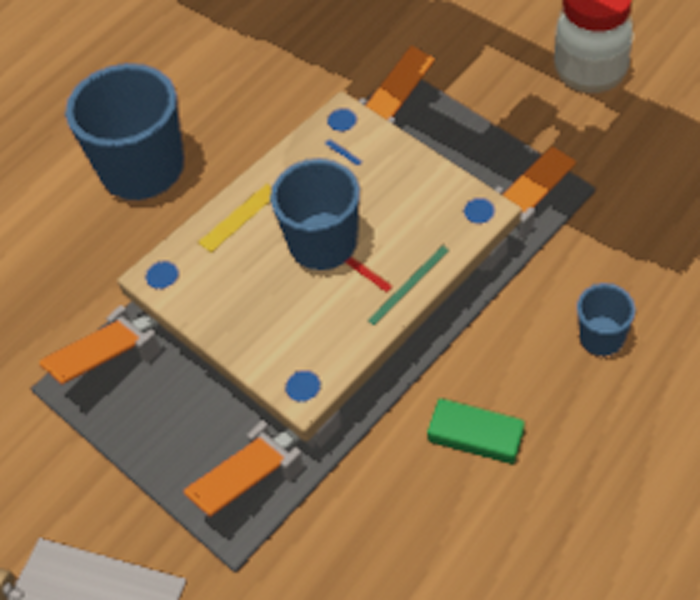

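View pics/w3.png

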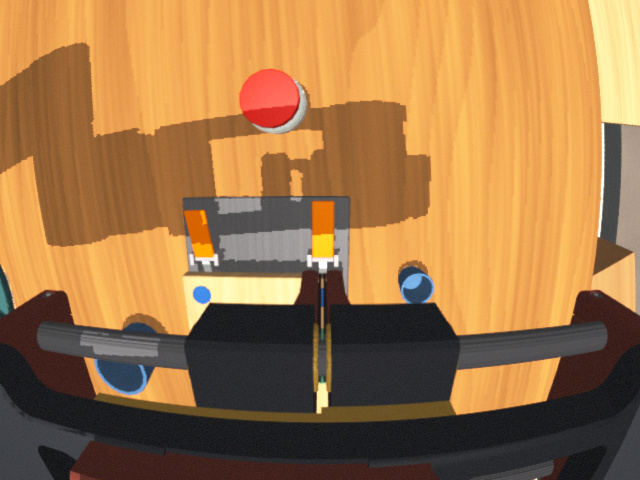

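The three other tabs are up, and tab b (540,180 in the crop) lies lower. I'll measure the dots and pot against the first picture, then check that corner b is now firm.

Run:
```python
from h import *
a=pickle.load(open('pics/scene0.pkl','rb')); b=pickle.load(open('pics/s3.pkl','rb'))
for u,v in[(257,248),(312,285),(185,310),(242,355)]: print((dot(b,u,v,12)[0]-dot(a,u,v,12)[0]).round(2))
def orange(s,u,v,w=18):
    p=s['pixels'][v-w:v+w,u-w:u+w].astype(int); m=(p[...,0]>90)&(p[...,2]<40)&(p[...,0]>1.8*p[...,1])
    y,x=np.nonzero(m); return x.mean()+u-w,y.mean()+v-w,x.max()+u-w,y.min()+v-w,len(x)
for u,v in[(281,233),(336,267),(158,341),(215,389)]: print(np.round(orange(a,u,v),1),np.round(orange(b,u,v),1))
A,B=[s['pixels'][220:420,130:390,::-1] for s in(a,b)]
cv2.imwrite('pics/cmp.png',cv2.resize(np.hstack([A,B]),(780,300),interpolation=2))
```

```text
[-0.1  -0.06]
[-0.28  0.08]
[-0.06 -0.01]
[-0.16 -0.05]
[279.8 232.4 292.  219.  316. ] [281.6 229.6 292.  219.  207. ]
[331.2 273.7 348.  260.  191. ] [339.5 267.  349.  259.  182. ]
[158.5 344.9 172.  338.   30. ] [158.6 344.9 172.  338.   38. ]
[216.9 395.7 230.  386.   27. ] [216.7 395.4 230.  386.   36. ]
```

View pics/cmp.png

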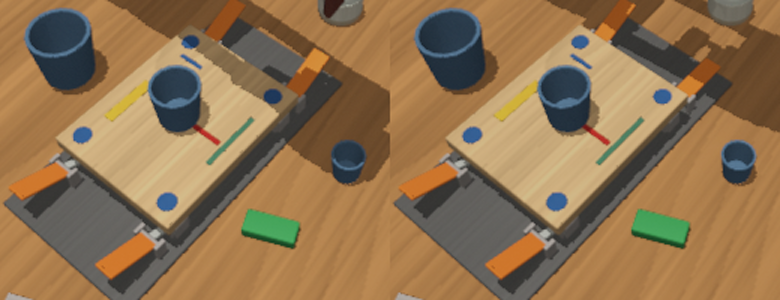

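```bash
python3 -c "
from h import *
print(r.read_state()['t'],r.job_done())"
```

```text
the job is handed in; nothing more can be done
9.65 None
```

I found that corner b (far left) is the one that gives, pressed its orange tab flat, and handed the job in at 9.65 s.

- **Finding the corner:** Corner b went down about 5 mm with almost no force before it hit bottom. Corner a was hard right at the board's surface. I stopped there and did not press c or d.
- **Pressing the tab:** Tab b met its stop with the fingertip at 24 mm, where the force rose to 17 N. I then lifted clear, so the robot is touching nothing.
- **Last checks:** In the last pictures, tab b is down and the other three are up. The board's dots are within 0.3 px of where they started. The pot, jar and eraser look undisturbed. I saw only part of the knife in those pictures, and the arm never went near it.

**Caveats:**
- I pressed corner a harder than I meant to, with a brief 49 N fingertip force. Nothing in the pictures moved because of it, but it is above the 40 N limit set for the arm and the gripper's body.
- I did not press corner b again afterwards. That it is now supported rests on the tab reaching its stop and on the pictures.

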